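# Turn a square mould over and rinse it mouth-down

## Task

Rinse the square fluted mould: turn it over, set it gently mouth-down into the square well of the push-down rinser so that its rim lies flat on the grid, and let go. Then push the mould straight down on the sprung grid as far as it goes, and let it spring back up. Leave the mould sitting mouth-down in the well, and leave the other kitchen things where they are.

Things in the scene. Friction and masses are not known exactly. Their poses are not given: they have to be found in the camera images.
- mould: deep square fluted aluminium mould, open at one end: 60 x 60 mm outside, 50 mm high, walls and base 3 mm thick, about 0.12 kg. It starts mouth-up on the counter. Its flat sides let it stand stably on any side. Origin: centre of the outer face of its closed base; z points from the base to the mouth, x and y are square to the sides
- mould_mouth (a point): centre of the mould's mouth, in the plane of its rim, 50 mm from the base along the mould's z
- rinser: push-down rinser, fixed on the counter: steel housing 130 mm (its x) by 114 mm (its y), 32 mm high, with a square well 66 x 66 mm in the middle of its top, sides along its x and y. A dark sprung grid forms the floor of the well, 8 mm below the top of the housing; a nozzle 12 mm wide stands 8 mm above the grid's middle. Origin: centre of its underside; z up
- rinser_seat (a point): centre of the upper face of the grid at rest, 24 mm above the counter (fixed to the housing)
- rinser_grid (a joint): how far the grid is pushed down, in m: 0 at rest, 0.008 fully down; moves at about 6 N, fully down at about 10 N, springs back by itself
- tartlet: round shallow fluted aluminium tartlet mould, 76 mm wide at the rim, 22 mm high; bystander. Origin: centre of its underside
- ramekin: round glass ramekin, 80 mm wide, 42 mm high; bystander. Origin: centre of its underside
- blue_lid: round plastic lid with a small knob, 108 mm wide, 22 mm high; bystander. Origin: centre of its underside
- spatula: wooden spatula, 280 mm long, lying along its x; bystander
- mixing_bowl: stainless steel mixing bowl, 210 mm wide, 95 mm high; bystander. Origin: centre of its underside
- salt_jar: glass jar with a steel cap, 56 mm wide, 100 mm high; bystander. Origin: centre of its underside
Not all that is in view belongs to the job. Leave any yellow look-alike of the mould alone. Several things have the shape of the rinser; the one meant has the colours described above.

How it is judged (in metres and radians):
On the way, in this order (a step that is already met when the one before it is completed fails the run):
1. the mould sits mouth-down in the well, rim on the grid, released, grid not pushed down (horizontal distance between mould_mouth and rinser_seat below 0.006 m and angle between mould's own z axis and vertical above 3.07 rad and z of mould_mouth in the frame of rinser_seat below 0.003 m and value of joint rinser_grid below 0.002 m and contact force between the fingers and mould below 0.3 N), for 0.1 s.
2. the mould, mouth-down in the well, is pushed down with the grid (horizontal distance between mould_mouth and rinser_seat below 0.006 m and angle between mould's own z axis and vertical above 3.07 rad and value of joint rinser_grid above 0.006 m), for 0.05 s.
At the end, for the whole second after the job is handed in: The mould rests released and still, mouth-down in the rinser's well: mouth centre within 6 mm of the well's centre, within about 4 degrees of level, rim within 3 mm of the resting grid, and the grid back up (less than 2 mm down) after having been pushed more than 6 of its 8 mm (all of step 1 and linear speed of mould below 0.02 m/s); the robot touches nothing.
It fails at once if another kitchen thing is moved more than 30 mm (distance of any of tartlet, ramekin, blue_lid, spatula, mixing_bowl, salt_jar from where it was at the start of the episode above 0.03 m).
It fails at once if the mould is banged onto the rinser (more than 60 N) (contact force between mould and rinser above 60 N).
It also fails if it takes over 64 s, if anything falls off the work surface, if the arm or the gripper's body presses on something with over 40 N, if the wrist force passes 120 N, or if a joint passes its speed limit or range.

## Robot

A 6-joint arm with a two-finger parallel gripper is mounted at the origin on the work surface. World frame = base frame: x ahead of the robot, y to its left, z up, the work surface at z = 0. Lengths are in mm, angles in degrees, forces in N, time in s.
With the tool pointing down it reaches from about 250 to 850 mm from the base axis. Payload 12.5 kg.
Tool frame: the origin (TCP) lies at the very end of the fingers, on their centre line; the grasp point (between the pads) lies 19 mm behind it; z points along the fingers, y is the line along which they close (so a half turn about z gives the same grasp; the last joint's range is limited). The gripper opens to 93 mm and grips with 3 to 60 N. Pads are 15 mm wide; open, the fingers measure 128 mm over their backs; the gripper's body (75 mm by 188 mm) begins 65 mm behind the grasp point.
Start: joints at [-78.129, 20.094, 94.641, -0, 65.266, -4.847], TCP at [158.242, -526.729, 218.633] pointing down, gripper open.
Joint ranges: [-157.81, 157.81], [-45, 120.19], [0.68, 151.7], [-89.99, 269.99], [4.06, 180], [-164.3, 164.3]. Speed limits (degrees/s): [127.2, 127.2, 159.86, 180, 180, 180].

## Interface

Orientations are given as a 3x3 rotation matrix whose columns are the frame's x, y, z axes.
In Python, from plant import env gives the robot as it stands. The module is installed in compiled form; this text tells all that it offers.
- The arm moves only by the shell command python3 -m jog 'ROWS'. ROWS is JSON, a list of rows, each an object of numbers: "fingers": the finger opening in mm, from 0 to 93; "x", "y", "z": the shift along the tool's x, y, z in mm; "twist": the turn about the tool's z in degrees. A call has 1 to 12 rows; each row shifts and turns the commanded pose from where the row before left it, along the tool's axes as they then stand; what a row does not reach is not made up. A row lasts 1/8 s, in which the tool goes at most 62.5 mm and 10.7 degrees, less where a joint would pass 70% of its speed; a pose out of reach is approached as far as the arm can. A call is refused whole if a number of a shift passes 62.5 or a number of a turn 10.7, either way. A call with a gripper value outside its range is refused whole. The fingers move at their own pace and stop on an object; the grip force is fixed at half the most. Time passes only in rows, so rows that do not move let the fingers close. It gives the time, the measured TCP pose, the force, the opening and the grip force at its end, in the units of the state.
- env.observe(): the state, without advancing time (a new reading comes with each control period).
- env.capture(name): name is "scene" or "top"; returns the picture (420x560x3 uint8, blue, green, red); there is no depth.
- env.camera_model(name): a dict with "fx", "fy", "cx", "cy" (pixels), "R" (3x3) and "t" (3): a world point X has camera coordinates R X + t. Camera axes: x right, y down, z forward; pixel columns grow to the right and rows downward; lengths in mm; the calibration is good to about 2 mm. A picture is of the moment at which its call begins. camera_model takes no time and is no camera call.
- env.job_done(): hands the job in; it is judged then, once.
The state is a dict: "time_s": time; "qpos": joint angles; "qd": joint speeds; "joint_torque": joint torques, N m; "tcp_pos": TCP position; "tool_rot": TCP orientation; "wrist_force": force on the tool from outside, world axes, zero at the start; "ft_torque": the same for the moment, N m; "width": opening from 0.0 (shut) to 1.0 (fully open); "grasp_force": force on a finger pad.
Only numpy, scipy, OpenCV 4.12 (cv2) and the standard library are available. Lean on these libraries where they do the work, as an engineer would, in place of code of your own. Each camera call takes 0.05 s, during which the arm holds its last target. There are 200 camera calls.

## Working session

There is one attempt and no reset: what is moved stays moved. The work goes in short steps, Python scripts to look and compute and a shell command to move; the robot and the scene stay as the last step left them, time stands still between calls to the robot, and variables do not carry over. Pictures are saved under pics/ and viewed, at most 10 in all, crops included, and the job is handed in when it is done.

```bash
mkdir -p pics; cat > h.py <<'E'
import numpy as np, cv2
from plant import env
def ray(name,u,v,z):
    m=env.camera_model(name); R=np.array(m["R"]); t=np.array(m["t"])
    c=-R.T@t; d=R.T@np.array([(u-m["cx"])/m["fx"],(v-m["cy"])/m["fy"],1])
    return c+d*(z-c[2])/d[2]
def proj(name,X):
    m=env.camera_model(name); p=np.array(m["R"])@np.array(X,float)+np.array(m["t"])
    return np.array([m["fx"]*p[0]/p[2]+m["cx"],m["fy"]*p[1]/p[2]+m["cy"]])
E
python3 - <<'E'
from h import *
for n in("scene","top"):
    cv2.imwrite(f"pics/{n}0.png",env.capture(n)); m=env.camera_model(n)
    print(n,m["fx"],-np.array(m["R"]).T@np.array(m["t"]),np.round(m["R"],2).tolist())
print(env.observe())
E
```

```text
scene 416.0960423469193 [1018.05313136 -815.50423692  803.7821806 ] [[0.85, 0.52, -0.0], [0.32, -0.53, -0.78], [-0.41, 0.67, -0.62]]
top 408.16259033123185 [ 420.89560179  -20.14937496 1204.15677364] [[-0.03, -1.0, -0.03], [-1.0, 0.03, -0.08], [0.08, 0.03, -1.0]]
{'time_s': 0.1, 'qpos': array([-7.81296381e+01,  2.01196625e+01,  9.46722486e+01, -2.91733674e-04,
        6.52663133e+01, -4.84828679e+00]), 'qd': array([-0.09190061, -0.03648378, -0.0715729 ,  0.00218057,  0.03657622,
        0.02503669]), 'joint_torque': array([ 9.37300974e-04, -4.98027706e+01, -2.85703504e+01,  7.00818747e-02,
        2.38898629e-02, -3.31289880e-05]), 'tcp_pos': array([ 158.17024998, -526.44726398,  218.17731001]), 'tool_rot': array([[ 9.57728309e-01,  2.87674192e-01, -2.13557592e-04],
       [ 2.87674259e-01, -9.57727797e-01,  9.93525315e-04],
       [ 8.12815503e-05, -1.01296234e-03, -9.99999484e-01]]), 'wrist_force': array([-0.43340591, -0.42310113, -0.66565627]), 'ft_torque': array([ 0.06018692,  0.00155592, -0.00529933]), 'grasp_force': 0.0, 'width': 0.9973470179987967}
```

View pics/scene0.png

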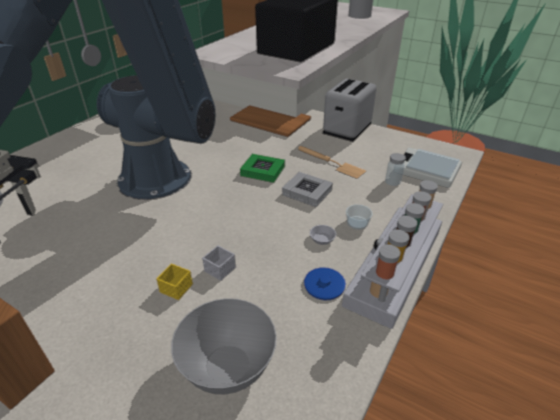

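View pics/top0.png

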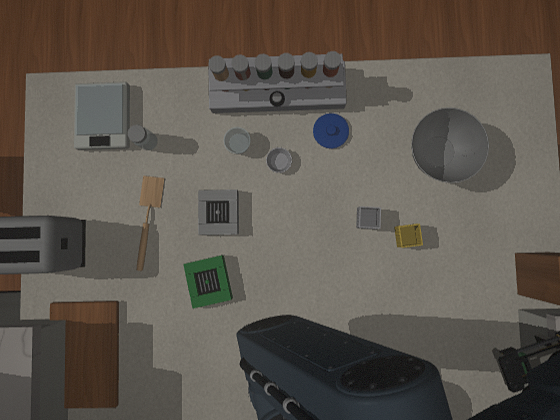

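Candidates: for the mould, the grey cup at top (369,218) or the yellow one at (409,236), which is the decoy. For the rinser, the grey housing with dark grid at (218,212) or the green one at (208,281), which is the decoy. I choose the grey mould and the grey rinser, and check both in one crop.

```bash
python3 - <<'E'
from h import *
im=cv2.imread("pics/top0.png")
def crop(u,v,r=34,s=8): return cv2.resize(im[v-r:v+r,u-r:u+r],None,fx=5.8,fy=5.8,interpolation=cv2.INTER_CUBIC)
cv2.imwrite("pics/c1.png",np.hstack([crop(369,218),crop(218,212)]))
for n,u,v,z in [("mould",369,218,50),("rinser",218,212,32),("green",208,281,32),("tart",280,160,22),("ram",238,141,42),("lid",331,131,10),("yellow",409,236,50)]: print(n,ray("top",u,v,z).round(0))
E
```

```text
mould [ 468. -231.   50.]
rinser [497. 199.  32.]
green [301. 230.  32.]
tart [646.  16.  22.]
ram [702. 136.  42.]
lid [ 730. -137.   10.]
yellow [ 414. -340.   50.]
```

View pics/c1.png

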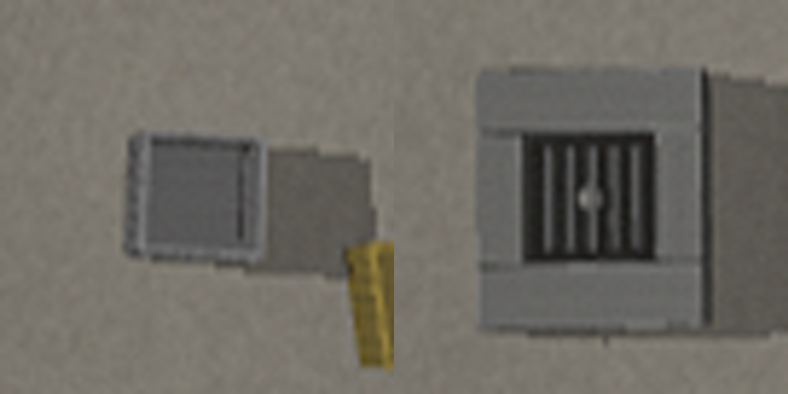

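The crop shows the grey fluted mould mouth-up, with rim corners at crop px (143,133), (266,138), (262,262) and (140,257). It also shows the steel rinser with its dark grid: well at crop (522..655, 133..262), nozzle at (590,198). The choice is confirmed.

```bash
python3 - <<'E'
from h import *
def f(pts,u0,v0,z,off=0): 
    P=np.array([ray("top",u0-34+(a-off+.0)/5.8-.4,v0-34+b/5.8-.4,z) for a,b in pts]); print(P.round(1)[:,:2].tolist(),P.mean(0).round(1))
    e=P[1]-P[0]; g=P[2]-P[3]; k=P[0]-P[3]
    print([np.degrees(np.arctan2(q[1],q[0])).round(1) for q in (e,g,k)])
f([(143,133),(266,138),(262,262),(140,257)],369,218,50)
f([(480,70),(705,70),(706,326),(481,326)],218,212,32,394.4)
f([(522,133),(655,133),(655,262),(522,262)],218,212,32,394.4)
f([(590,198)]*4,218,212,32,394.4)
im=cv2.imread("pics/top0.png").astype(int)
o=env.observe(); print(np.degrees(np.arctan2(o["tool_rot"][1,0],o["tool_rot"][0,0])),o["tcp_pos"])
E
```

```text
[[500.8, -205.1], [496.7, -264.4], [436.7, -259.8], [440.6, -201.2]] [ 468.7 -232.6   50. ]
[np.float64(-93.9), np.float64(-93.9), np.float64(-3.7)]
[[564.0, 255.3], [560.7, 142.2], [433.1, 143.8], [436.0, 256.1]] [498.5 199.3  32. ]
[np.float64(-91.7), np.float64(-91.5), np.float64(-0.3)]
[[531.7, 234.5], [529.8, 167.7], [465.5, 168.7], [467.2, 235.2]] [498.6 201.5  32. ]
[np.float64(-91.6), np.float64(-91.5), np.float64(-0.6)]
[[498.2, 200.8], [498.2, 200.8], [498.2, 200.8], [498.2, 200.8]] [498.2 200.8  32. ]
[np.float64(0.0), np.float64(0.0), np.float64(0.0)]
16.71876850218865 [ 158.17024998 -526.44726398  218.17731001]
```

```bash
python3 -m jog '[{"twist":-10},{"twist":-10},{"twist":-10},{"twist":-10},{"twist":-10},{"twist":-10},{"twist":-9.5},{"fingers":93}]'; python3 -m jog '[{"x":39,"y":36.5},{"x":39,"y":36.5},{"x":39,"y":36.5},{"x":39,"y":36.5},{"x":39,"y":36.5},{"x":39,"y":36.5},{"x":39,"y":36.5},{"x":38,"y":37.5},{"z":50},{"z":40},{},{}]'
python3 - <<'E'
from h import *
o=env.observe(); R=o["tool_rot"]; d=np.array([468.7,-232.6,19])-o["tcp_pos"]
print("shift in tool",(R.T@d).round(1),np.degrees(np.arctan2(R[1,0],R[0,0])),o["time_s"],o["wrist_force"])
cv2.imwrite("pics/s1.png",env.capture("scene")[200:320,120:320].repeat(4,0).repeat(4,1))
E
```

```text
shift in tool [ 381.9 -191.9  199.4] 16.71876850218865 0.1 [-0.43340591 -0.42310113 -0.66565627]schema error: expected keys fingers, x, y, z, twist
schema error: expected keys fingers, x, y, z, twist
```

View pics/s1.png

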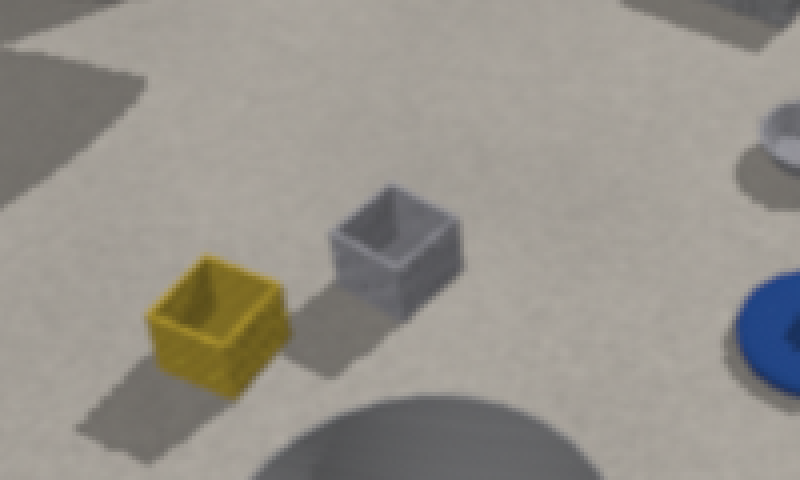

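The moves were refused because every row needs all five keys. The picture shows the grey mould still untouched at crop (397,250).

```bash
python3 -m jog '[{"fingers":93,"x":0,"y":0,"z":0,"twist":-10},{"fingers":93,"x":0,"y":0,"z":0,"twist":-10},{"fingers":93,"x":0,"y":0,"z":0,"twist":-10},{"fingers":93,"x":0,"y":0,"z":0,"twist":-10},{"fingers":93,"x":0,"y":0,"z":0,"twist":-10},{"fingers":93,"x":0,"y":0,"z":0,"twist":-10},{"fingers":93,"x":0,"y":0,"z":0,"twist":-9.5}]'; python3 -m jog '[{"fingers":93,"x":39,"y":36.5,"z":0,"twist":0},{"fingers":93,"x":39,"y":36.5,"z":0,"twist":0},{"fingers":93,"x":39,"y":36.5,"z":0,"twist":0},{"fingers":93,"x":39,"y":36.5,"z":0,"twist":0},{"fingers":93,"x":39,"y":36.5,"z":0,"twist":0},{"fingers":93,"x":39,"y":36.5,"z":0,"twist":0},{"fingers":93,"x":39,"y":36.5,"z":0,"twist":0},{"fingers":93,"x":38,"y":37.5,"z":0,"twist":0},{"fingers":93,"x":0,"y":0,"z":50,"twist":0},{"fingers":93,"x":0,"y":0,"z":40,"twist":0},{"fingers":93,"x":0,"y":0,"z":0,"twist":0},{"fingers":93,"x":0,"y":0,"z":0,"twist":0}]'
cat > d.py <<'E'
import sys
from h import *
o=env.observe(); R=o["tool_rot"]; t=np.array([float(a) for a in sys.argv[1:4]])
print("to go",(R.T@(t-o["tcp_pos"])).round(1),"tcp",o["tcp_pos"].round(1),"yaw",np.degrees(np.arctan2(R[1,0],R[0,0])).round(2),"t",o["time_s"],"F",o["wrist_force"].round(1),"w",round(o["width"]*93,1),"g",o["grasp_force"])
E
python3 d.py 468.7 -232.6 19
```

```text
time_s: 1.02
tcp_pos: [158.2, -526.6, 218.4]
tool_rot: [[0.06, 0.998, -0.0], [0.998, -0.06, 0.001], [0.001, -0.0, -1.0]]
wrist_force: [-0.7, 0.2, -0.6]
width: 1.001
grasp_force: 0.0
time_s: 2.52
tcp_pos: [471.7, -236.2, 130.0]
tool_rot: [[0.066, 0.998, 0.001], [0.998, -0.066, -0.001], [-0.001, 0.001, -1.0]]
wrist_force: [-0.2, 0.3, 0.8]
width: 1.0
grasp_force: 0.0
to go [  3.5  -3.4 111. ] tcp [ 471.7 -236.2  130. ] yaw 86.21 t 2.525 F [-0.2  0.3  0.8] w 93.0 g 0.0
```

Descend and grip about 38 mm above the base.

```bash
python3 -m jog '[{"fingers":93,"x":3.5,"y":-3,"z":40,"twist":0},{"fingers":93,"x":0,"y":0,"z":40,"twist":0},{"fingers":93,"x":0,"y":0,"z":21,"twist":0},{"fingers":93,"x":0,"y":0,"z":10,"twist":0},{"fingers":40,"x":0,"y":0,"z":0,"twist":0},{"fingers":40,"x":0,"y":0,"z":0,"twist":0},{"fingers":40,"x":0,"y":0,"z":0,"twist":0},{"fingers":40,"x":0,"y":0,"z":0,"twist":0},{"fingers":40,"x":0,"y":0,"z":0,"twist":0},{"fingers":40,"x":0,"y":0,"z":0,"twist":0}]'; python3 d.py 468.7 -232.6 19
```

```text
time_s: 3.78
tcp_pos: [468.8, -232.2, 18.2]
tool_rot: [[0.066, 0.998, 0.001], [0.998, -0.066, -0.001], [-0.0, 0.001, -1.0]]
wrist_force: [0.3, 1.5, 6.6]
width: 0.647
grasp_force: 30.0
to go [-0.4 -0.1 -0.8] tcp [ 468.8 -232.2   18.2] yaw 86.22 t 3.775 F [0.3 1.5 6.6] w 60.1 g 30.00113546848297
```

```bash
python3 -m jog '[{"fingers":40,"x":0,"y":0,"z":-30,"twist":0},{"fingers":40,"x":0,"y":0,"z":-30,"twist":-2.8},{"fingers":40,"x":45,"y":3.4,"z":0,"twist":0},{"fingers":40,"x":45,"y":3.4,"z":0,"twist":0},{"fingers":40,"x":45,"y":3.4,"z":0,"twist":0},{"fingers":40,"x":45,"y":3.4,"z":0,"twist":0},{"fingers":40,"x":45,"y":3.4,"z":0,"twist":0},{"fingers":40,"x":45,"y":3.4,"z":0,"twist":0},{"fingers":40,"x":45,"y":3.4,"z":0,"twist":0},{"fingers":40,"x":0,"y":0,"z":15,"twist":0},{"fingers":40,"x":0,"y":0,"z":15,"twist":0},{"fingers":40,"x":0,"y":0,"z":0,"twist":0}]'; python3 d.py 498 105 46
python3 - <<'E'
from h import *
cv2.imwrite("pics/s2.png",np.hstack([cv2.resize(env.capture("scene")[130:250,200:340],None,fx=2.85,fy=2.85),cv2.resize(env.capture("top")[150:270,180:320],None,fx=2.85,fy=2.85)]))
E
```

```text
time_s: 5.28
tcp_pos: [496.5, 81.5, 46.2]
tool_rot: [[0.018, 1.0, -0.003], [1.0, -0.018, -0.0], [-0.0, -0.003, -1.0]]
wrist_force: [-0.2, -1.6, -1.7]
width: 0.642
grasp_force: 30.0
to go [23.5  1.   0.2] tcp [496.5  81.5  46.2] yaw 88.95 t 5.275 F [-0.2 -1.6 -1.7] w 59.7 g 29.99850243330002
```

View pics/s2.png

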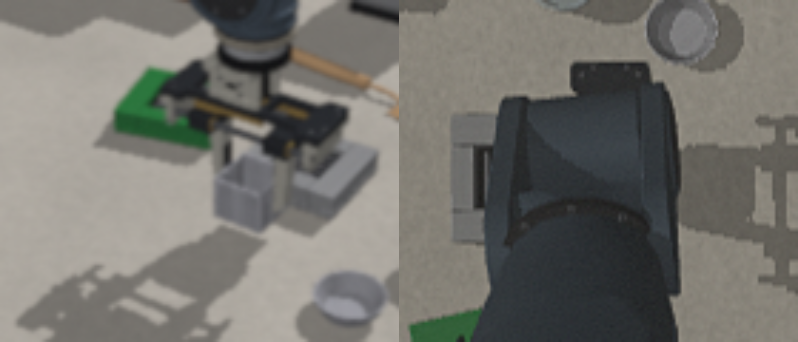

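The mould is held level at crop (240,195), just in front of the steel rinser at (335,175). I now catch its lower edge on the housing and drag slowly.

```bash
python3 -m jog '[{"fingers":40,"x":20,"y":1,"z":0,"twist":0},{"fingers":40,"x":8,"y":0,"z":0,"twist":0},{"fingers":40,"x":4,"y":0,"z":0,"twist":0},{"fingers":40,"x":4,"y":0,"z":0,"twist":0},{"fingers":40,"x":4,"y":0,"z":0,"twist":0}]';python3 -m jog '[{"fingers":40,"x":4,"y":0,"z":0,"twist":0},{"fingers":40,"x":4,"y":0,"z":0,"twist":0}]'; python3 d.py 498 143 46
```

```text
time_s: 6.0
tcp_pos: [499.6, 120.5, 48.3]
tool_rot: [[0.016, 1.0, 0.0], [1.0, -0.016, -0.003], [-0.003, 0.0, -1.0]]
wrist_force: [-0.3, -16.8, 8.6]
width: 0.642
grasp_force: 30.0
time_s: 6.25
tcp_pos: [499.7, 128.4, 48.4]
tool_rot: [[0.016, 1.0, 0.0], [1.0, -0.016, -0.003], [-0.003, 0.0, -1.0]]
wrist_force: [-2.2, -16.2, 11.0]
width: 0.645
grasp_force: 30.0
to go [14.5 -2.   2.4] tcp [499.7 128.4  48.4] yaw 89.07 t 6.25 F [ -2.2 -16.2  11. ] w 60.0 g 29.99963790178299
```

```bash
python3 -m jog '[{"fingers":40,"x":4,"y":0,"z":0,"twist":0},{"fingers":40,"x":4,"y":0,"z":1,"twist":0},{"fingers":40,"x":4,"y":0,"z":0,"twist":0},{"fingers":40,"x":4,"y":0,"z":1,"twist":0}]'; python3 d.py 498 143 46
python3 - <<'E'
from h import *
cv2.imwrite("pics/s3.png",cv2.resize(env.capture("scene")[130:230,220:350],None,fx=5,fy=5))
E
```

```text
time_s: 6.75
tcp_pos: [500.2, 144.9, 46.6]
tool_rot: [[0.017, 1.0, 0.001], [1.0, -0.017, -0.002], [-0.002, 0.001, -1.0]]
wrist_force: [-2.7, -11.8, 13.2]
width: 0.64
grasp_force: 30.0
to go [-1.9 -2.1  0.6] tcp [500.2 144.9  46.6] yaw 89.05 t 6.75 F [ -2.7 -11.8  13.2] w 59.5 g 29.99984085559845
```

View pics/s3.png

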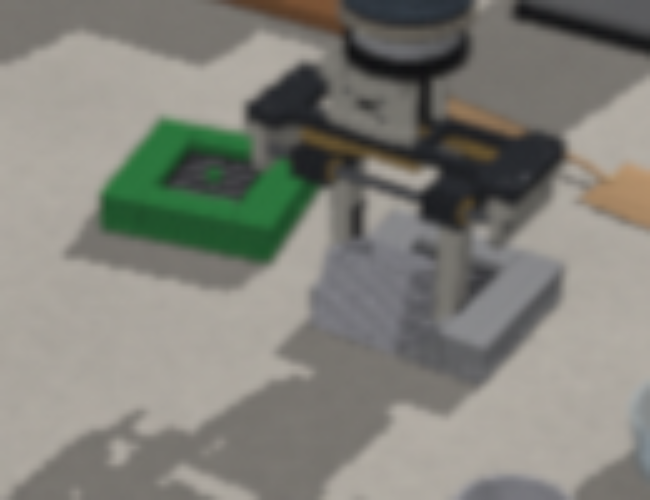

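The mould is pivoting as planned: its base, at crop (360,295), now faces back toward -y. I finish the quarter turn by advancing and lowering, then carry it back.

```bash
python3 -m jog '[{"fingers":40,"x":4,"y":0,"z":0,"twist":0},{"fingers":40,"x":4,"y":0,"z":1,"twist":0},{"fingers":40,"x":2,"y":0,"z":1,"twist":0},{"fingers":40,"x":0,"y":0,"z":1,"twist":0},{"fingers":40,"x":0,"y":0,"z":0,"twist":0}]'; python3 d.py 498 156 43
```

```text
time_s: 7.42
tcp_pos: [500.5, 155.3, 43.6]
tool_rot: [[0.017, 1.0, 0.001], [1.0, -0.017, -0.001], [-0.001, 0.001, -1.0]]
wrist_force: [-1.7, -8.3, 9.8]
width: 0.638
grasp_force: 30.0
to go [ 0.6 -2.5  0.6] tcp [500.5 155.3  43.6] yaw 89.04 t 7.425 F [-1.7 -8.3  9.8] w 59.4 g 29.9976646900177
```

```bash
python3 -m jog '[{"fingers":40,"x":0,"y":0,"z":-15,"twist":0},{"fingers":40,"x":-10,"y":0,"z":-35,"twist":0},{"fingers":40,"x":-42,"y":0,"z":0,"twist":0},{"fingers":40,"x":-43,"y":0,"z":0,"twist":0},{"fingers":40,"x":0,"y":0,"z":30,"twist":0},{"fingers":40,"x":0,"y":0,"z":30,"twist":0},{"fingers":40,"x":0,"y":0,"z":10,"twist":0},{"fingers":40,"x":0,"y":0,"z":8,"twist":0},{"fingers":40,"x":0,"y":0,"z":3,"twist":0},{"fingers":40,"x":0,"y":0,"z":0,"twist":0}]'; python3 d.py 498 60 11
```

```text
time_s: 8.68
tcp_pos: [498.5, 62.0, 13.7]
tool_rot: [[0.017, 1.0, 0.001], [1.0, -0.017, 0.0], [0.0, 0.001, -1.0]]
wrist_force: [-7.4, 3.4, 19.7]
width: 0.644
grasp_force: 30.0
to go [-2.  -0.5  2.7] tcp [498.5  62.   13.7] yaw 89.04 t 8.675 F [-7.4  3.4 19.7] w 59.8 g 30.01063048839569
```

```bash
python3 -m jog '[{"fingers":40,"x":0,"y":0,"z":1.5,"twist":0},{"fingers":93,"x":0,"y":0,"z":0,"twist":0},{"fingers":93,"x":0,"y":0,"z":0,"twist":0},{"fingers":93,"x":0,"y":0,"z":0,"twist":0},{"fingers":93,"x":0,"y":0,"z":-7,"twist":0},{"fingers":93,"x":0,"y":0,"z":0,"twist":0}]'; python3 d.py 498 42 19
python3 - <<'E'
from h import *
cv2.imwrite("pics/s4.png",cv2.resize(env.capture("scene")[150:250,200:330],None,fx=5,fy=5))
E
```

```text
time_s: 9.43
tcp_pos: [498.5, 61.5, 17.7]
tool_rot: [[0.017, 1.0, 0.001], [1.0, -0.017, 0.0], [0.0, 0.001, -1.0]]
wrist_force: [0.3, 1.3, 0.3]
width: 0.998
grasp_force: 0.0
to go [-19.5  -0.2  -1.3] tcp [498.5  61.5  17.7] yaw 89.02 t 9.425 F [0.3 1.3 0.3] w 92.8 g 0.0
```

View pics/s4.png

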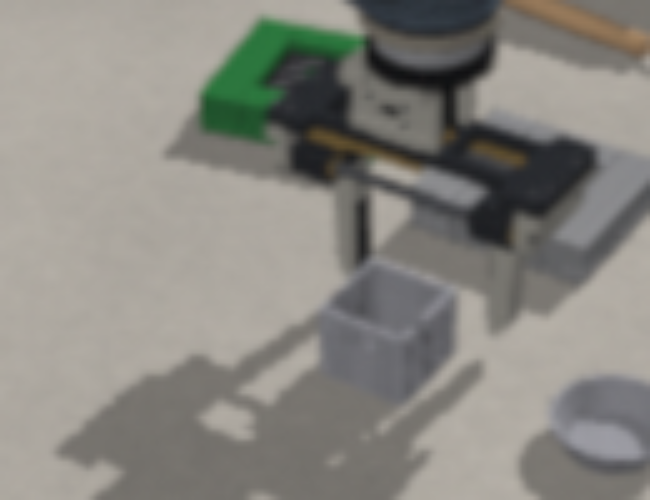

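The mould is back mouth-up at crop (390,330), so the quarter turn did not hold. I locate it before trying again.

```bash
python3 - <<'E'
from h import *
im=env.capture("scene"); 
for c in [(380,260),(457,293),(402,335),(322,310)]: print(ray("scene",200+c[0]/5,150+c[1]/5,50).round(1))
for c in [(402,400),(452,350),(322,370)]: print("bottom",ray("scene",200+c[0]/5,150+c[1]/5,0).round(1))
t=env.capture("top"); cv2.imwrite("pics/t5.png",t)
E
```

```text
[474.7  46.8  50. ]
[531.4  42.6  50. ]
[524.4  -8.8  50. ]
[471.8 -13.2  50. ]
bottom [524.1  -8.3   0. ]
bottom [525.6  48.2   0. ]
bottom [468.   -9.7   0. ]
```

```bash
python3 -m jog '[{"fingers":93,"x":-20,"y":2,"z":0,"twist":0},{"fingers":93,"x":-20,"y":0,"z":2,"twist":0},{"fingers":93,"x":-15,"y":0,"z":2,"twist":0},{"fingers":93,"x":0,"y":0,"z":0,"twist":0},{"fingers":40,"x":0,"y":0,"z":0,"twist":0},{"fingers":40,"x":0,"y":0,"z":0,"twist":0},{"fingers":40,"x":0,"y":0,"z":0,"twist":0},{"fingers":40,"x":0,"y":0,"z":0,"twist":0},{"fingers":40,"x":0,"y":0,"z":0,"twist":0},{"fingers":40,"x":0,"y":0,"z":-20,"twist":0},{"fingers":40,"x":0,"y":0,"z":-30,"twist":0},{"fingers":40,"x":0,"y":0,"z":0,"twist":0}]'; python3 d.py 498 107 50
python3 - <<'E'
from h import *
cv2.imwrite("pics/s5.png",cv2.resize(env.capture("scene")[130:250,200:340],None,fx=5,fy=5))
E
```

```text
time_s: 11.08
tcp_pos: [500.3, 6.4, 64.5]
tool_rot: [[0.017, 1.0, 0.003], [1.0, -0.017, -0.0], [-0.0, 0.003, -1.0]]
wrist_force: [-0.4, 0.9, -1.4]
width: 0.642
grasp_force: 30.0
to go [100.6  -4.1  14.5] tcp [500.3   6.4  64.5] yaw 89.02 t 11.075 F [-0.4  0.9 -1.4] w 59.7 g 29.993577003479004
```

View pics/s5.png

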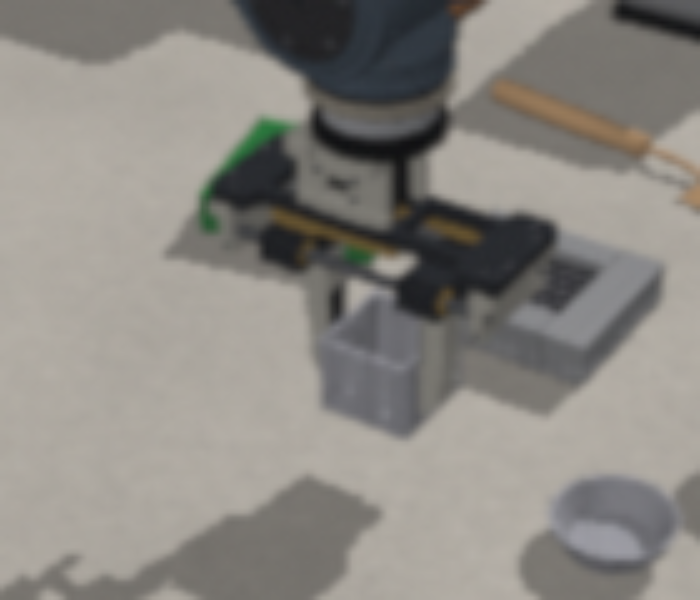

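The mould is held level at crop (390,380), gripped near its front (-y) edge. I now lay its far part on the housing edge and lower, levering that side up.

```bash
python3 -m jog '[{"fingers":40,"x":33,"y":0,"z":0,"twist":0},{"fingers":40,"x":33,"y":0,"z":0,"twist":0},{"fingers":40,"x":34,"y":0,"z":0,"twist":0},{"fingers":40,"x":0,"y":0,"z":10,"twist":0},{"fingers":40,"x":0,"y":0,"z":5,"twist":0},{"fingers":40,"x":0,"y":0,"z":4,"twist":0},{"fingers":40,"x":0,"y":0,"z":4,"twist":0},{"fingers":40,"x":0,"y":0,"z":4,"twist":0}]'; python3 d.py 498 107 13;  python3 -m jog '[{"fingers":40,"x":0,"y":0,"z":3,"twist":0},{"fingers":40,"x":0,"y":0,"z":3,"twist":0},{"fingers":40,"x":0,"y":0,"z":3,"twist":0}]'; python3 d.py 498 107 13
```

```text
time_s: 12.12
tcp_pos: [500.5, 104.7, 36.5]
tool_rot: [[0.018, 1.0, -0.001], [1.0, -0.018, -0.001], [-0.001, -0.001, -1.0]]
wrist_force: [-6.6, -9.1, 16.7]
width: 0.641
grasp_force: 30.0
to go [ 2.3 -2.5 23.5] tcp [500.5 104.7  36.5] yaw 88.99 t 12.125 F [-6.6 -9.1 16.7] w 59.6 g 30.009913444519043
time_s: 12.5
tcp_pos: [500.5, 104.7, 27.5]
tool_rot: [[0.018, 1.0, -0.002], [1.0, -0.018, -0.001], [-0.001, -0.002, -1.0]]
wrist_force: [-6.4, -8.3, 15.6]
width: 0.641
grasp_force: 30.0
to go [ 2.3 -2.5 14.5] tcp [500.5 104.7  27.5] yaw 88.98 t 12.5 F [-6.4 -8.3 15.6] w 59.6 g 30.009059607982635
```

```bash
python3 -m jog '[{"fingers":40,"x":0,"y":0,"z":3,"twist":0},{"fingers":40,"x":0,"y":0,"z":3,"twist":0},{"fingers":40,"x":0,"y":0,"z":3,"twist":0},{"fingers":40,"x":0,"y":0,"z":3,"twist":0},{"fingers":40,"x":0,"y":0,"z":2,"twist":0}]'; python3 d.py 498 107 13; python3 -m jog '[{"fingers":40,"x":0,"y":0,"z":2,"twist":0},{"fingers":40,"x":0,"y":0,"z":2,"twist":0},{"fingers":40,"x":0,"y":0,"z":2,"twist":0}]'; python3 d.py 498 107 13
python3 - <<'E'
from h import *
cv2.imwrite("pics/s6.png",cv2.resize(env.capture("scene")[140:240,210:340],None,fx=6,fy=6))
E
```

```text
time_s: 13.12
tcp_pos: [500.5, 104.9, 13.5]
tool_rot: [[0.018, 1.0, -0.002], [1.0, -0.018, -0.001], [-0.001, -0.001, -1.0]]
wrist_force: [-7.1, -7.5, 15.7]
width: 0.643
grasp_force: 30.0
to go [ 2.  -2.5  0.5] tcp [500.5 104.9  13.5] yaw 88.98 t 13.125 F [-7.1 -7.5 15.7] w 59.8 g 30.006121359588178
time_s: 13.5
tcp_pos: [500.6, 105.1, 8.8]
tool_rot: [[0.018, 1.0, -0.001], [1.0, -0.018, -0.001], [-0.001, -0.001, -1.0]]
wrist_force: [-14.5, -6.2, 42.9]
width: 0.644
grasp_force: 30.0
to go [ 1.9 -2.6 -4.2] tcp [500.6 105.1   8.8] yaw 88.98 t 13.5 F [-14.5  -6.2  42.9] w 59.9 g 30.004473256703932
```

View pics/s6.png

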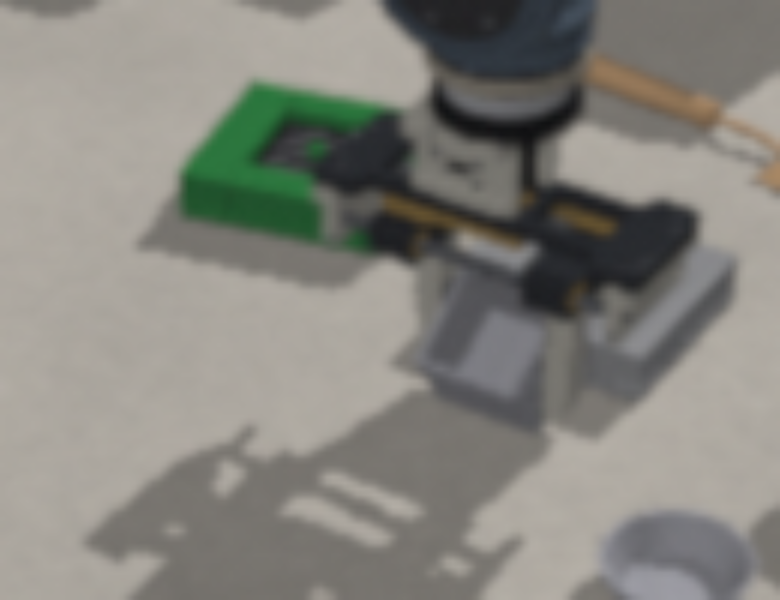

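The mould is tilted about 60°, with its mouth toward the camera (-y) at crop (500,340). I push it toward the housing to steepen the tilt, then release so it drops onto its side.

```bash
python3 -m jog '[{"fingers":40,"x":0,"y":0,"z":-2,"twist":0},{"fingers":40,"x":2,"y":0,"z":0,"twist":0},{"fingers":40,"x":2,"y":0,"z":0,"twist":0},{"fingers":40,"x":2,"y":0,"z":0,"twist":0},{"fingers":40,"x":1,"y":0,"z":0,"twist":0}]'; python3 d.py 498 107 13; python3 -m jog '[{"fingers":93,"x":0,"y":0,"z":0,"twist":0},{"fingers":93,"x":0,"y":0,"z":0,"twist":0},{"fingers":93,"x":0,"y":0,"z":0,"twist":0},{"fingers":93,"x":0,"y":0,"z":-30,"twist":0},{"fingers":93,"x":0,"y":0,"z":-50,"twist":0},{"fingers":93,"x":-50,"y":0,"z":-20,"twist":0},{"fingers":93,"x":-50,"y":0,"z":0,"twist":0},{"fingers":93,"x":-50,"y":0,"z":0,"twist":0},{"fingers":93,"x":-50,"y":0,"z":0,"twist":0},{"fingers":93,"x":0,"y":0,"z":0,"twist":0}]'; python3 d.py 498 107 13
python3 - <<'E'
from h import *
a=cv2.resize(env.capture("scene")[150:240,230:340],None,fx=3.6,fy=3.6);b=cv2.resize(env.capture("top")[165:255,190:300],None,fx=3.6,fy=3.6)
cv2.imwrite("pics/s7.png",np.hstack([a,b]))
E
```

```text
time_s: 14.18
tcp_pos: [501.6, 109.7, 9.9]
tool_rot: [[0.017, 1.0, 0.0], [1.0, -0.017, -0.004], [-0.004, 0.0, -1.0]]
wrist_force: [-2.7, -38.0, 19.8]
width: 0.644
grasp_force: 30.0
to go [-2.7 -3.6 -3.1] tcp [501.6 109.7   9.9] yaw 89.04 t 14.175 F [ -2.7 -38.   19.8] w 59.9 g 29.997674790211022
time_s: 15.42
tcp_pos: [497.6, -88.9, 109.0]
tool_rot: [[0.021, 1.0, 0.0], [1.0, -0.021, -0.0], [-0.0, 0.0, -1.0]]
wrist_force: [0.5, 0.7, -0.1]
width: 1.001
grasp_force: 0.0
to go [195.9  -3.6  96. ] tcp [497.6 -88.9 109. ] yaw 88.82 t 15.425 F [ 0.5  0.7 -0.1] w 93.1 g 0.0
```

View pics/s7.png

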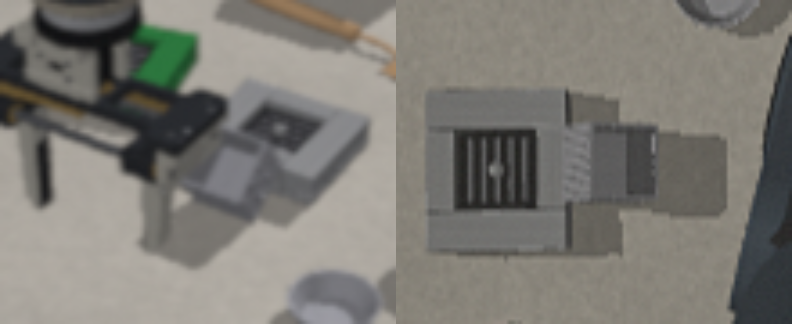

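The picture shows the mould leaning about 30° with its base edge on the housing rim at right crop (567,165). Its mouth points up and toward -y. I push its raised top edge toward -y with closed fingers from the housing side, to topple it onto its side.

```bash
python3 -m jog '[{"fingers":0,"x":48,"y":0,"z":0,"twist":0},{"fingers":0,"x":48,"y":0,"z":0,"twist":0},{"fingers":0,"x":48,"y":2,"z":0,"twist":0},{"fingers":0,"x":48,"y":2,"z":0,"twist":0},{"fingers":0,"x":50,"y":2,"z":0,"twist":0},{"fingers":0,"x":5,"y":0,"z":0,"twist":0},{"fingers":0,"x":0,"y":0,"z":20,"twist":0},{"fingers":0,"x":0,"y":0,"z":22,"twist":0},{"fingers":0,"x":0,"y":0,"z":0,"twist":0}]'; python3 d.py 502 152 66
```

```text
time_s: 16.65
tcp_pos: [506.6, 160.4, 66.0]
tool_rot: [[0.016, 1.0, -0.003], [1.0, -0.016, -0.001], [-0.001, -0.003, -1.0]]
wrist_force: [-0.6, 0.1, 0.1]
width: 0.085
grasp_force: 0.0
to go [-8.4 -4.4  0. ] tcp [506.6 160.4  66. ] yaw 89.06 t 16.65 F [-0.6  0.1  0.1] w 7.9 g 0.0
```

```bash
python3 -m jog '[{"fingers":0,"x":-12,"y":-2,"z":0,"twist":0},{"fingers":0,"x":-10,"y":-2,"z":0,"twist":0},{"fingers":0,"x":-5,"y":0,"z":0,"twist":0},{"fingers":0,"x":-5,"y":0,"z":0,"twist":0},{"fingers":0,"x":-5,"y":0,"z":0,"twist":0},{"fingers":0,"x":-5,"y":0,"z":0,"twist":0}]'; python3 -m jog '[{"fingers":0,"x":-5,"y":0,"z":0,"twist":0},{"fingers":0,"x":-5,"y":0,"z":0,"twist":0},{"fingers":0,"x":-5,"y":0,"z":0,"twist":0},{"fingers":0,"x":-5,"y":0,"z":0,"twist":0}]'; python3 -m jog '[{"fingers":0,"x":-5,"y":0,"z":0,"twist":0},{"fingers":0,"x":-5,"y":0,"z":0,"twist":0},{"fingers":0,"x":-5,"y":0,"z":0,"twist":0},{"fingers":0,"x":0,"y":0,"z":0,"twist":0}]'
```

```text
time_s: 17.4
tcp_pos: [504.8, 119.1, 69.7]
tool_rot: [[0.018, 1.0, 0.004], [1.0, -0.018, 0.002], [0.002, 0.004, -1.0]]
wrist_force: [-6.9, 6.3, 32.7]
width: 0.003
grasp_force: 13.8
time_s: 17.9
tcp_pos: [504.7, 98.1, 70.4]
tool_rot: [[0.017, 1.0, 0.005], [1.0, -0.017, 0.0], [0.0, 0.005, -1.0]]
wrist_force: [-6.1, -3.7, 33.1]
width: 0.003
grasp_force: 14.0
time_s: 18.4
tcp_pos: [502.7, 83.1, 67.4]
tool_rot: [[0.018, 1.0, 0.0], [1.0, -0.018, 0.0], [0.0, 0.0, -1.0]]
wrist_force: [-0.0, 0.3, -0.7]
width: 0.007
grasp_force: 0.0
```

```bash
python3 -m jog '[{"fingers":0,"x":0,"y":0,"z":-45,"twist":0},{"fingers":93,"x":-50,"y":0,"z":0,"twist":0},{"fingers":93,"x":-50,"y":0,"z":0,"twist":0},{"fingers":93,"x":-50,"y":0,"z":0,"twist":0},{"fingers":93,"x":-50,"y":0,"z":0,"twist":0},{"fingers":93,"x":-50,"y":0,"z":0,"twist":0}]'
python3 - <<'E'
from h import *
for n in("top","scene"):
    a=cv2.imread(f"pics/{n}0.png"); b=env.capture(n); cv2.imwrite(f"pics/{n}8.png",b)
    d=cv2.absdiff(a,b).max(2); 
    m=(d>14).astype(np.uint8)
    reg={"top":(150,270,225,330),"scene":(150,260,225,335)}[n]
    m2=np.zeros_like(m); m2[reg[0]:reg[1],reg[2]:reg[3]]=m[reg[0]:reg[1],reg[2]:reg[3]]
    k,l,s,c=cv2.connectedComponentsWithStats(m2)
    print(n,[r.tolist() for r in s[1:] if r[4]>30])
    g=cv2.cvtColor(b,cv2.COLOR_BGR2GRAY)
    if n=="top": 
        for v in (200,206,210,214,220): print(v,g[v,228:300].tolist())
    
E
```

```text
time_s: 19.15
tcp_pos: [498.1, -168.0, 112.1]
tool_rot: [[0.017, 1.0, 0.0], [1.0, -0.017, 0.0], [0.0, 0.0, -1.0]]
wrist_force: [0.8, -0.4, -0.9]
width: 0.493
grasp_force: 0.0
top [[225, 150, 105, 120, 11101]]
200 [106, 122, 126, 126, 126, 125, 123, 121, 115, 58, 73, 105, 108, 106, 105, 101, 104, 104, 105, 103, 101, 106, 106, 102, 145, 131, 131, 135, 136, 139, 136, 137, 135, 137, 136, 139, 137, 137, 138, 139, 140, 138, 93, 105, 127, 151, 148, 141, 143, 146, 144, 139, 141, 140, 136, 137, 137, 142, 141, 139, 139, 134, 133, 138, 133, 140, 144, 145, 136, 138, 141, 143]
206 [45, 100, 122, 119, 119, 113, 118, 119, 132, 54, 72, 110, 104, 103, 105, 105, 104, 104, 105, 105, 105, 101, 104, 100, 145, 133, 130, 130, 131, 130, 130, 130, 129, 130, 129, 135, 134, 132, 125, 126, 124, 133, 108, 100, 99, 103, 100, 99, 102, 100, 100, 104, 102, 105, 102, 103, 106, 104, 102, 102, 103, 103, 103, 100, 99, 99, 102, 102, 101, 97, 144, 141]
210 [40, 99, 122, 118, 116, 115, 119, 119, 127, 57, 72, 106, 104, 102, 104, 103, 101, 100, 105, 103, 102, 106, 102, 100, 144, 137, 138, 137, 138, 141, 138, 139, 136, 139, 1
[... 252 characters left out ...]
105, 104, 103, 102, 99, 103, 101, 104, 103, 103, 103, 145, 137, 129, 125, 128, 131, 133, 134, 132, 137, 135, 135, 134, 134, 137, 136, 135, 139, 129, 97, 102, 109, 106, 104, 103, 102, 99, 102, 100, 102, 103, 103, 104, 103, 103, 101, 99, 99, 100, 106, 105, 103, 100, 99, 100, 102, 142, 135]
220 [45, 109, 120, 120, 116, 114, 119, 119, 123, 63, 65, 112, 106, 102, 105, 101, 101, 102, 101, 101, 103, 104, 100, 98, 144, 126, 106, 110, 113, 114, 104, 99, 100, 100, 95, 109, 109, 107, 115, 113, 104, 105, 90, 78, 107, 106, 102, 101, 105, 103, 102, 104, 104, 104, 102, 104, 103, 102, 102, 101, 100, 101, 105, 100, 99, 101, 102, 98, 102, 150, 142, 139]
scene [[225, 150, 76, 84, 3362], [225, 249, 11, 11, 94]]
```

```bash
python3 - <<'E'
from h import *
b=cv2.imread("pics/top8.png"); g=cv2.cvtColor(b,cv2.COLOR_BGR2GRAY)
for u in (254,261,268): print(u,g[190:232,u].tolist())
for v in (196,200,210,222): print([ray("top",u,v,60).round(1)[:2].tolist() for u in (251.5,269.5)])
s=cv2.cvtColor(cv2.imread("pics/scene8.png"),cv2.COLOR_BGR2GRAY)
c=ray("top",260.5,208.5,60); print(c)
for z in (58,52,45,38,30,22,15,8,2): print(z,[int(s[tuple(proj("scene",(c[0]+dx,c[1]-25,z))[::-1].round().astype(int))]) for dx in range(-29,30,6)])
E
```

```text
254 [143, 143, 144, 145, 145, 141, 136, 139, 131, 124, 131, 120, 123, 138, 130, 112, 130, 139, 117, 123, 138, 125, 120, 131, 129, 120, 129, 136, 122, 125, 106, 117, 144, 138, 139, 141, 139, 135, 138, 141, 145, 143]
261 [139, 142, 146, 142, 140, 139, 137, 142, 144, 141, 137, 131, 118, 129, 133, 119, 130, 140, 128, 125, 139, 127, 120, 134, 137, 124, 130, 142, 132, 124, 100, 87, 122, 145, 139, 141, 142, 142, 142, 139, 140, 138]
268 [139, 136, 141, 142, 142, 140, 138, 140, 134, 131, 140, 131, 117, 133, 143, 122, 124, 140, 128, 122, 134, 127, 121, 132, 135, 124, 126, 139, 134, 126, 104, 90, 100, 125, 144, 140, 142, 142, 137, 136, 139, 138]
[[538.2, 97.9], [536.8, 47.1]]
[[526.9, 98.2], [525.5, 47.3]]
[[498.6, 98.7], [497.2, 48.0]]
[[464.9, 99.4], [463.5, 48.7]]
[502.17234857  73.23662536  60.        ]
58 [126, 108, 101, 127, 113, 104, 122, 120, 127, 117]
52 [104, 89, 88, 86, 87, 96, 111, 111, 111, 107]
45 [105, 88, 89, 88, 89, 103, 111, 114, 109, 109]
38 [104, 87, 88, 93, 101, 110, 110, 110, 110, 107]
30 [105, 87, 89, 106, 110, 111, 111, 111, 111, 105]
22 [105, 89, 95, 111, 112, 111, 111, 112, 110, 106]
15 [107, 95, 109, 111, 108, 110, 110, 110, 110, 106]
8 [106, 110, 112, 111, 111, 111, 111, 110, 110, 105]
2 [113, 114, 114, 114, 111, 114, 113, 112, 113, 124]
```

The mould now lies on its side with its mouth toward -y: the rim frame and shaded interior are confirmed numerically. It spans x 471..531 and y 47..98. I repeat the lever-and-push for the second quarter turn, gripping near the mouth.

```bash
python3 -m jog '[{"fingers":93,"x":45,"y":-0.5,"z":0,"twist":0},{"fingers":93,"x":45,"y":0,"z":0,"twist":0},{"fingers":93,"x":45,"y":0,"z":0,"twist":0},{"fingers":93,"x":45,"y":0,"z":0,"twist":0},{"fingers":93,"x":45,"y":0,"z":0,"twist":0},{"fingers":93,"x":0,"y":0,"z":0,"twist":0},{"fingers":93,"x":0,"y":0,"z":0,"twist":0}]'; python3 d.py 501.5 57.5 14
```

```text
time_s: 20.12
tcp_pos: [501.4, 58.5, 112.0]
tool_rot: [[0.016, 1.0, -0.0], [1.0, -0.016, -0.0], [-0.0, -0.0, -1.0]]
wrist_force: [0.5, 0.4, 0.6]
width: 0.998
grasp_force: 0.0
to go [-1.   0.1 98. ] tcp [501.4  58.5 112. ] yaw 89.07 t 20.125 F [0.5 0.4 0.6] w 92.8 g 0.0
```

```bash
python3 -m jog '[{"fingers":93,"x":-1,"y":0,"z":45,"twist":0},{"fingers":93,"x":0,"y":0,"z":40,"twist":0},{"fingers":93,"x":0,"y":0,"z":13,"twist":0},{"fingers":40,"x":0,"y":0,"z":0,"twist":0},{"fingers":40,"x":0,"y":0,"z":0,"twist":0},{"fingers":40,"x":0,"y":0,"z":0,"twist":0},{"fingers":40,"x":0,"y":0,"z":0,"twist":0},{"fingers":40,"x":0,"y":0,"z":0,"twist":0},{"fingers":40,"x":0,"y":0,"z":-20,"twist":0},{"fingers":40,"x":0,"y":0,"z":-30,"twist":0},{"fingers":40,"x":24,"y":0,"z":0,"twist":0},{"fingers":40,"x":24.5,"y":0,"z":0,"twist":0}]'; python3 -m jog '[{"fingers":40,"x":0,"y":0,"z":10,"twist":0},{"fingers":40,"x":0,"y":0,"z":5,"twist":0},{"fingers":40,"x":0,"y":0,"z":4,"twist":0},{"fingers":40,"x":0,"y":0,"z":4,"twist":0},{"fingers":40,"x":0,"y":0,"z":4,"twist":0},{"fingers":40,"x":0,"y":0,"z":3,"twist":0}]'; python3 -m jog '[{"fingers":40,"x":0,"y":0,"z":3,"twist":0},{"fingers":40,"x":0,"y":0,"z":3,"twist":0},{"fingers":40,"x":0,"y":0,"z":3,"twist":0},{"fingers":40,"x":0,"y":0,"z":3,"twist":0},{"fingers":40,"x":0,"y":0,"z":3,"twist":0},{"fingers":40,"x":0,"y":0,"z":3,"twist":0}]'
```

```text
time_s: 21.62
tcp_pos: [502.6, 106.4, 64.7]
tool_rot: [[0.018, 1.0, 0.001], [1.0, -0.018, 0.0], [0.0, 0.001, -1.0]]
wrist_force: [-0.2, 0.6, -1.5]
width: 0.644
grasp_force: 30.0
time_s: 22.38
tcp_pos: [502.1, 104.3, 34.9]
tool_rot: [[0.017, 1.0, -0.001], [1.0, -0.017, -0.001], [-0.001, -0.001, -1.0]]
wrist_force: [-7.6, -10.8, 19.8]
width: 0.648
grasp_force: 30.0
time_s: 23.12
tcp_pos: [502.1, 104.3, 16.8]
tool_rot: [[0.017, 1.0, -0.001], [1.0, -0.017, -0.001], [-0.001, -0.001, -1.0]]
wrist_force: [-7.5, -10.0, 17.7]
width: 0.642
grasp_force: 30.0
```

```bash
python3 -m jog '[{"fingers":40,"x":0,"y":0,"z":2,"twist":0},{"fingers":40,"x":0,"y":0,"z":2,"twist":0},{"fingers":93,"x":0,"y":0,"z":0,"twist":0},{"fingers":93,"x":0,"y":0,"z":0,"twist":0},{"fingers":93,"x":0,"y":0,"z":0,"twist":0},{"fingers":93,"x":0,"y":0,"z":-40,"twist":0},{"fingers":93,"x":0,"y":0,"z":-50,"twist":0},{"fingers":93,"x":0,"y":0,"z":-20,"twist":0},{"fingers":93,"x":-60,"y":0,"z":0,"twist":0},{"fingers":93,"x":-60,"y":0,"z":0,"twist":0},{"fingers":93,"x":-60,"y":0,"z":0,"twist":0},{"fingers":93,"x":-60,"y":0,"z":0,"twist":0}]'
cat > prof.py <<'E'
from h import *
import sys
b=env.capture("top"); cv2.imwrite(f"pics/top{sys.argv[1]}.png",b); s=env.capture("scene"); cv2.imwrite(f"pics/scene{sys.argv[1]}.png",s)
g=cv2.cvtColor(b,cv2.COLOR_BGR2GRAY)
for v in (203,209,215): print(v,g[v,228:300].tolist())
for u in (246,252,256,262,268): print(u,g[190:232,u].tolist())
E
python3 prof.py 9
```

```text
time_s: 24.62
tcp_pos: [498.1, -136.0, 122.2]
tool_rot: [[0.017, 1.0, 0.0], [1.0, -0.017, -0.0], [-0.0, 0.0, -1.0]]
wrist_force: [0.9, -0.1, -0.3]
width: 0.998
grasp_force: 0.0
203 [42, 96, 120, 115, 114, 113, 112, 115, 127, 53, 69, 108, 101, 103, 101, 104, 101, 101, 99, 100, 101, 99, 97, 125, 131, 130, 128, 129, 131, 127, 129, 129, 127, 128, 127, 128, 127, 128, 128, 127, 129, 126, 128, 127, 98, 91, 104, 104, 104, 99, 97, 96, 99, 100, 101, 99, 99, 95, 99, 98, 99, 99, 100, 98, 94, 120, 121, 141, 137, 134, 135, 136]
209 [37, 97, 121, 115, 115, 113, 115, 114, 129, 55, 71, 106, 102, 103, 103, 103, 99, 97, 98, 101, 99, 101, 102, 123, 136, 133, 133, 136, 134, 134, 133, 134, 132, 134, 132, 135, 133, 134, 134, 132, 135, 133, 135, 136, 101, 80, 105, 101, 102, 101, 101, 98, 104, 101, 102, 101, 99, 98, 99, 100, 100, 102, 98, 98, 100, 97, 93, 138, 135, 133, 131, 130]
215 [41, 97, 118, 115, 114, 113, 115, 114, 123, 56, 65, 109, 98, 100, 105, 105, 102, 100, 101, 97, 103, 98, 98, 124, 136, 133, 130, 132, 132, 131, 132, 132, 132, 131, 132, 132, 130, 131, 130, 130, 130, 131, 132, 133, 110, 76, 104, 9
[... 471 characters left out ...]
33, 128, 132, 145, 145, 147, 147, 120, 96, 97, 99, 103, 100]
256 [140, 139, 140, 139, 139, 140, 141, 142, 139, 133, 131, 132, 130, 131, 132, 133, 133, 132, 134, 134, 133, 132, 129, 132, 132, 132, 133, 133, 132, 124, 102, 117, 139, 140, 138, 134, 134, 139, 136, 136, 133, 134]
262 [138, 141, 137, 139, 136, 135, 135, 134, 136, 136, 131, 130, 129, 127, 131, 131, 131, 129, 132, 132, 131, 132, 128, 131, 133, 132, 130, 134, 132, 131, 99, 83, 122, 138, 136, 136, 142, 143, 142, 136, 137, 134]
268 [134, 133, 137, 139, 138, 135, 136, 137, 135, 131, 130, 127, 128, 129, 130, 130, 129, 130, 133, 135, 131, 131, 128, 132, 132, 130, 134, 132, 133, 124, 95, 86, 99, 126, 139, 137, 137, 137, 137, 132, 134, 137]
```

The mould toppled by itself: the top view shows a smooth 60 mm square (the base), so it is mouth-down. I measure it and the well at subpixel level.

```bash
python3 - <<'E'
from h import *
b=cv2.imread("pics/top9.png"); g=cv2.cvtColor(b,cv2.COLOR_BGR2GRAY).astype(float)
hsv=cv2.cvtColor(b,cv2.COLOR_BGR2HSV)
print("well row", g[200:224,198:234].mean(0).round().astype(int).tolist())
print("well col", g[186:240,208:226].mean(1).round().astype(int).tolist())
print("mould sat col", hsv[190:232,254:268,1].mean(1).round().astype(int).tolist())
for v in (202,206,210,214,217): print(v,hsv[v,246:278,1].tolist())
for v in (202,217): print(v,g[v,246:278].astype(int).tolist())
E
```

```text
well row [120, 110, 112, 111, 110, 112, 113, 119, 63, 49, 42, 45, 90, 60, 43, 54, 89, 51, 57, 73, 89, 48, 45, 71, 76, 43, 47, 85, 62, 42, 45, 100, 118, 114, 114, 112]
well col [137, 138, 139, 126, 112, 115, 114, 112, 113, 115, 116, 113, 115, 121, 98, 49, 40, 53, 62, 61, 61, 61, 61, 61, 64, 71, 73, 67, 60, 60, 59, 60, 59, 59, 57, 45, 41, 95, 121, 116, 114, 113, 113, 115, 116, 113, 114, 120, 101, 84, 120, 138, 135, 135]
mould sat col [27, 26, 26, 27, 27, 26, 26, 28, 23, 8, 4, 3, 3, 2, 3, 2, 2, 2, 2, 3, 2, 3, 3, 3, 2, 2, 2, 2, 3, 3, 4, 24, 27, 27, 26, 27, 26, 26, 26, 27, 27, 27]
202 [28, 23, 28, 26, 27, 4, 4, 4, 2, 4, 4, 2, 2, 4, 2, 4, 4, 0, 2, 6, 2, 4, 4, 2, 0, 0, 5, 27, 29, 28, 23, 26]
206 [27, 26, 26, 25, 30, 6, 0, 2, 2, 2, 4, 2, 2, 2, 0, 4, 0, 4, 4, 2, 2, 4, 4, 0, 2, 4, 3, 21, 27, 25, 25, 25]
210 [24, 25, 29, 29, 28, 6, 6, 0, 2, 4, 2, 4, 2, 2, 0, 6, 2, 0, 2, 2, 4, 2, 2, 0, 0, 4, 0, 17, 26, 29, 25, 24]
214 [23, 23, 26, 24, 28, 6, 4, 4, 2, 2, 0, 2, 2, 2, 4, 0, 2, 4, 2, 2, 2, 0, 4, 2, 2, 2, 2, 17, 28, 27, 29, 25]
217 [22, 22, 29, 27, 25, 6, 4, 2, 0, 2, 2, 4, 2, 0, 2, 0, 4, 4, 4, 2, 2, 4, 6, 0, 4, 4, 5, 23, 34, 26, 24, 22]
202 [98, 97, 99, 97, 102, 127, 132, 129, 130, 131, 130, 129, 131, 128, 130, 131, 129, 129, 129, 125, 127, 131, 128, 127, 130, 129, 98, 84, 100, 99, 97, 97]
217 [101, 102, 101, 100, 99, 126, 135, 134, 135, 134, 133, 134, 134, 132, 133, 133, 134, 131, 134, 134, 132, 135, 132, 135, 132, 136, 101, 74, 100, 103, 102, 101]
```

```bash
python3 - <<'E'
from h import *
print(env.camera_model("top")["cx"])
print("well",ray("top",217.2,211.5,32),"mould",ray("top",261.15,208.95,50))
print("mould edges y",ray("top",250.65,209,50),ray("top",271.6,209,50))
E
python3 d.py 502 75 20
```

```text
282.4280568054518
well [498.92210994 201.12394423  32.        ] mould [501.55126338  72.23139165  50.        ]
mould edges y [502.23102764 102.12044917  50.        ] [500.59211861  42.53581774  50.        ]
to go [213.8  -0.9 102. ] tcp [ 498.2 -138.7  122.2] yaw 88.76 t 24.725 F [-0.9  0.5  0.7] w 92.9 g 0.0
```

```bash
python3 -m jog '[{"fingers":93,"x":42,"y":0,"z":0,"twist":0},{"fingers":93,"x":42,"y":0,"z":0,"twist":0},{"fingers":93,"x":42,"y":0,"z":0,"twist":0},{"fingers":93,"x":42,"y":0,"z":0,"twist":0},{"fingers":93,"x":42,"y":0,"z":0,"twist":0},{"fingers":93,"x":0,"y":0,"z":0,"twist":0},{"fingers":93,"x":0,"y":0,"z":40,"twist":0},{"fingers":93,"x":0,"y":0,"z":0,"twist":0},{"fingers":93,"x":0,"y":0,"z":0,"twist":0}]'; python3 d.py 502 72.2 16
```

```text
time_s: 25.85
tcp_pos: [502.3, 75.6, 83.0]
tool_rot: [[0.018, 1.0, 0.001], [1.0, -0.018, 0.0], [0.0, 0.001, -1.0]]
wrist_force: [-0.5, 0.6, -1.0]
width: 0.996
grasp_force: 0.0
to go [-3.4 -0.3 67. ] tcp [502.3  75.6  83. ] yaw 88.99 t 25.85 F [-0.5  0.6 -1. ] w 92.6 g 0.0
```

```bash
python3 -m jog '[{"fingers":93,"x":-3.5,"y":0,"z":30,"twist":0},{"fingers":93,"x":0,"y":0,"z":27,"twist":0},{"fingers":93,"x":0,"y":0,"z":10,"twist":0},{"fingers":40,"x":0,"y":0,"z":0,"twist":0},{"fingers":40,"x":0,"y":0,"z":0,"twist":0},{"fingers":40,"x":0,"y":0,"z":0,"twist":0},{"fingers":40,"x":0,"y":0,"z":0,"twist":0},{"fingers":40,"x":0,"y":0,"z":0,"twist":0}]'; python3 d.py 499.5 201.1 70; python3 -m jog '[{"fingers":40,"x":0,"y":0,"z":-25,"twist":0},{"fingers":40,"x":0,"y":0,"z":-30,"twist":0},{"fingers":40,"x":32,"y":0,"z":0,"twist":0},{"fingers":40,"x":32,"y":0,"z":0,"twist":0},{"fingers":40,"x":32,"y":0,"z":0,"twist":0},{"fingers":40,"x":33,"y":-2,"z":0,"twist":0},{"fingers":40,"x":0,"y":0,"z":0,"twist":0},{"fingers":40,"x":0,"y":0,"z":0,"twist":0}]';python3 d.py 499.5 201.1 40
```

```text
time_s: 26.85
tcp_pos: [502.1, 72.5, 15.7]
tool_rot: [[0.017, 1.0, 0.001], [1.0, -0.017, 0.0], [0.0, 0.001, -1.0]]
wrist_force: [-1.5, 0.3, 6.6]
width: 0.648
grasp_force: 30.0
to go [128.6  -4.8 -54.3] tcp [502.1  72.5  15.7] yaw 89.03 t 26.85 F [-1.5  0.3  6.6] w 60.3 g 29.993094764649868
time_s: 27.85
tcp_pos: [501.9, 201.0, 70.0]
tool_rot: [[0.017, 1.0, -0.001], [1.0, -0.017, -0.0], [-0.0, -0.001, -1.0]]
wrist_force: [0.7, -0.1, -1.5]
width: 0.643
grasp_force: 30.0
to go [ 0.1 -2.3 30. ] tcp [501.9 201.   70. ] yaw 89.03 t 27.85 F [ 0.7 -0.1 -1.5] w 59.8 g 29.990758560597897
```

```bash
python3 -m jog '[{"fingers":40,"x":0.2,"y":-2.3,"z":10,"twist":0},{"fingers":40,"x":0,"y":0,"z":8,"twist":0},{"fingers":40,"x":0,"y":0,"z":2,"twist":0},{"fingers":40,"x":0,"y":0,"z":2,"twist":0},{"fingers":40,"x":0,"y":0,"z":2,"twist":0},{"fingers":40,"x":0,"y":0,"z":0,"twist":0}]';python3 d.py 499.5 201.4 40
```

```text
time_s: 28.6
tcp_pos: [499.8, 201.7, 46.1]
tool_rot: [[0.017, 1.0, 0.0], [1.0, -0.017, -0.0], [-0.0, 0.0, -1.0]]
wrist_force: [0.7, -0.3, -1.0]
width: 0.644
grasp_force: 30.0
to go [-0.3 -0.3  6.1] tcp [499.8 201.7  46.1] yaw 89.02 t 28.6 F [ 0.7 -0.3 -1. ] w 59.9 g 29.990843944251537
```

Rim is already ~1.6 mm below the housing top with no contact force; it is entering the well.

```bash
python3 -m jog '[{"fingers":40,"x":0,"y":0,"z":1.5,"twist":0},{"fingers":40,"x":0,"y":0,"z":1.5,"twist":0},{"fingers":40,"x":0,"y":0,"z":1,"twist":0},{"fingers":40,"x":0,"y":0,"z":1,"twist":0},{"fingers":40,"x":0,"y":0,"z":0,"twist":0}]';python3 d.py 499.5 201.4 40
```

```text
time_s: 29.22
tcp_pos: [499.8, 201.7, 41.1]
tool_rot: [[0.017, 1.0, -0.0], [1.0, -0.017, -0.0], [-0.0, -0.0, -1.0]]
wrist_force: [-0.5, -0.4, -1.4]
width: 0.644
grasp_force: 30.0
to go [-0.3 -0.3  1.1] tcp [499.8 201.7  41.1] yaw 89.02 t 29.225 F [-0.5 -0.4 -1.4] w 59.9 g 29.99087691307068
```

```bash
python3 -m jog '[{"fingers":40,"x":0,"y":0,"z":0.8,"twist":0},{"fingers":40,"x":0,"y":0,"z":0.6,"twist":0},{"fingers":40,"x":0,"y":0,"z":0,"twist":0}]'; python3 d.py 499.5 201.4 40;  python3 -m jog '[{"fingers":93,"x":0,"y":0,"z":0,"twist":0},{"fingers":93,"x":0,"y":0,"z":0,"twist":0},{"fingers":93,"x":0,"y":0,"z":0,"twist":0},{"fingers":93,"x":0,"y":0,"z":-40,"twist":0},{"fingers":93,"x":0,"y":0,"z":-40,"twist":0},{"fingers":93,"x":-60,"y":0,"z":0,"twist":0},{"fingers":93,"x":-60,"y":0,"z":0,"twist":0},{"fingers":93,"x":-60,"y":0,"z":0,"twist":0},{"fingers":0,"x":-40,"y":0,"z":0,"twist":0},{"fingers":0,"x":0,"y":0,"z":0,"twist":0}]'
python3 - <<'E'
from h import *
b=env.capture("top"); cv2.imwrite("pics/top10.png",b); g=cv2.cvtColor(b,cv2.COLOR_BGR2GRAY)
for v in (202,206,210,214,219,222,225): print(v,g[v,198:240].tolist())
for u in (206,210,217,222,227): print(u,g[186:240,u].tolist())
E
```

```text
time_s: 29.6
tcp_pos: [499.8, 201.7, 39.7]
tool_rot: [[0.017, 1.0, -0.0], [1.0, -0.017, -0.0], [-0.0, -0.0, -1.0]]
wrist_force: [-1.2, 0.1, -0.9]
width: 0.646
grasp_force: 30.0
to go [-0.3 -0.3 -0.3] tcp [499.8 201.7  39.7] yaw 89.02 t 29.6 F [-1.2  0.1 -0.9] w 60.0 g 29.990818686783314
time_s: 30.85
tcp_pos: [496.0, -20.4, 119.8]
tool_rot: [[0.021, 1.0, 0.0], [1.0, -0.021, -0.0], [-0.0, 0.0, -1.0]]
wrist_force: [0.4, 0.4, -0.1]
width: 0.832
grasp_force: 0.0
202 [118, 112, 114, 112, 112, 110, 125, 129, 126, 128, 128, 126, 127, 126, 127, 127, 126, 125, 127, 125, 124, 125, 125, 123, 123, 126, 125, 110, 58, 66, 43, 84, 79, 80, 99, 95, 96, 98, 107, 51, 67, 104]
206 [114, 110, 109, 110, 106, 109, 127, 128, 129, 129, 126, 125, 129, 126, 127, 129, 127, 127, 126, 126, 124, 127, 125, 128, 126, 127, 127, 111, 59, 68, 54, 68, 82, 84, 85, 80, 84, 83, 86, 57, 69, 102]
210 [112, 109, 113, 109, 107, 108, 125, 129, 130, 128, 129, 128, 128, 129, 128, 129, 128, 129, 126, 130, 127, 127, 127, 128, 127, 130, 132, 113, 63, 61, 53, 62, 84, 85, 81, 80, 84, 81, 88, 59, 64, 100]
214 [109, 109, 109, 109, 109, 
[... 1398 characters left out ...]
123, 123, 124, 126, 126, 125, 126, 130, 127, 128, 125, 124, 127, 128, 126, 128, 125, 126, 111, 62, 98, 122, 110, 110, 110, 111, 110, 110, 109, 111, 115, 92, 77, 111, 133, 130, 131]
222 [133, 132, 135, 123, 110, 111, 111, 110, 108, 111, 112, 109, 111, 114, 122, 129, 123, 124, 122, 125, 126, 126, 125, 127, 127, 124, 126, 127, 123, 128, 126, 125, 128, 128, 129, 110, 64, 66, 100, 115, 112, 108, 110, 111, 112, 110, 110, 114, 94, 83, 121, 141, 133, 136]
227 [135, 132, 133, 130, 118, 112, 111, 110, 109, 112, 112, 110, 111, 114, 92, 55, 66, 67, 63, 64, 68, 64, 65, 66, 61, 61, 69, 63, 64, 65, 62, 64, 65, 60, 68, 68, 48, 68, 86, 100, 115, 110, 109, 114, 114, 110, 112, 122, 109, 87, 114, 134, 132, 130]
```

```bash
python3 - <<'E'
from h import *
for z in (74,82): print(z,ray("top",214.45,210.5,z),np.linalg.norm(ray("top",203.7,210.5,z)-ray("top",225.25,210.5,z)))
print(ray("top",217.2,211.5,32))
E
python3 d.py 499.5 201.4 95
```

```text
74 [499.13101279 200.86578353  74.        ] 60.42934545504808
82 [498.57721061 199.3012915   82.        ] 60.00158642646344
[498.92210994 201.12394423  32.        ]
to go [220.5  -0.8  24.8] tcp [496.  -19.1 119.8] yaw 88.89 t 30.9 F [ 0.  -0.9 -0. ] w 73.4 g 0.0
```

```bash
python3 -m jog '[{"fingers":0,"x":44,"y":0,"z":0,"twist":0},{"fingers":0,"x":44,"y":0,"z":0,"twist":0},{"fingers":0,"x":44,"y":0,"z":0,"twist":0},{"fingers":0,"x":44,"y":0,"z":0,"twist":0},{"fingers":0,"x":42,"y":0,"z":0,"twist":0},{"fingers":0,"x":0,"y":0,"z":10,"twist":0},{"fingers":0,"x":0,"y":0,"z":10,"twist":0},{"fingers":0,"x":0,"y":0,"z":0,"twist":0},{"fingers":0,"x":0,"y":0,"z":0,"twist":0}]'; python3 d.py 499.5 201.4 76
```

```text
time_s: 32.02
tcp_pos: [499.9, 199.1, 99.8]
tool_rot: [[0.018, 1.0, -0.0], [1.0, -0.018, -0.0], [-0.0, -0.0, -1.0]]
wrist_force: [-0.2, 0.4, -0.2]
width: 0.003
grasp_force: 0.0
to go [ 2.3 -0.4 23.8] tcp [499.9 199.1  99.8] yaw 88.96 t 32.025 F [-0.2  0.4 -0.2] w 0.2 g 0.0
```

```bash
python3 -m jog '[{"fingers":0,"x":2,"y":0,"z":12,"twist":0},{"fingers":0,"x":0,"y":0,"z":10,"twist":0},{"fingers":0,"x":0,"y":0,"z":2,"twist":0},{"fingers":0,"x":0,"y":0,"z":2,"twist":0},{"fingers":0,"x":0,"y":0,"z":0,"twist":0}]'; python3 -m jog '[{"fingers":0,"x":0,"y":0,"z":2,"twist":0},{"fingers":0,"x":0,"y":0,"z":2,"twist":0},{"fingers":0,"x":0,"y":0,"z":1,"twist":0},{"fingers":0,"x":0,"y":0,"z":0,"twist":0}]'
```

```text
time_s: 32.65
tcp_pos: [499.7, 201.6, 73.9]
tool_rot: [[0.017, 1.0, -0.0], [1.0, -0.017, -0.0], [-0.0, -0.0, -1.0]]
wrist_force: [-2.6, -1.8, 4.5]
width: 0.002
grasp_force: 2.1
time_s: 33.15
tcp_pos: [499.8, 201.7, 69.0]
tool_rot: [[0.017, 1.0, 0.0], [1.0, -0.017, 0.0], [0.0, 0.0, -1.0]]
wrist_force: [-3.3, -1.7, 6.3]
width: 0.005
grasp_force: 3.3
```

```bash
python3 -m jog '[{"fingers":0,"x":0,"y":0,"z":1.5,"twist":0},{"fingers":0,"x":0,"y":0,"z":1.3,"twist":0},{"fingers":0,"x":0,"y":0,"z":0.5,"twist":0},{"fingers":0,"x":0,"y":0,"z":0,"twist":0}]'; python3 -m jog '[{"fingers":0,"x":0,"y":0,"z":0.4,"twist":0},{"fingers":0,"x":0,"y":0,"z":0,"twist":0}]'
```

```text
time_s: 33.65
tcp_pos: [499.9, 201.7, 66.2]
tool_rot: [[0.017, 1.0, 0.0], [1.0, -0.017, 0.0], [0.0, 0.0, -1.0]]
wrist_force: [-5.9, -2.5, 13.6]
width: 0.005
grasp_force: 6.4
time_s: 33.9
tcp_pos: [500.0, 201.8, 66.2]
tool_rot: [[0.017, 1.0, 0.001], [1.0, -0.017, 0.0], [0.0, 0.001, -1.0]]
wrist_force: [-5.5, -2.1, 17.5]
width: 0.007
grasp_force: 8.7
```

Fully down (it stopped at 66.2 mm, with force rising). I let it spring back slowly, retreat and check.

```bash
python3 -m jog '[{"fingers":0,"x":0,"y":0,"z":-2,"twist":0},{"fingers":0,"x":0,"y":0,"z":-2,"twist":0},{"fingers":0,"x":0,"y":0,"z":-2,"twist":0},{"fingers":0,"x":0,"y":0,"z":-2,"twist":0},{"fingers":0,"x":0,"y":0,"z":-3,"twist":0},{"fingers":0,"x":0,"y":0,"z":-25,"twist":0},{"fingers":0,"x":0,"y":0,"z":-30,"twist":0},{"fingers":0,"x":-60,"y":0,"z":0,"twist":0},{"fingers":0,"x":-60,"y":0,"z":0,"twist":0},{"fingers":0,"x":-60,"y":0,"z":0,"twist":0},{"fingers":0,"x":-40,"y":0,"z":0,"twist":0},{"fingers":0,"x":0,"y":0,"z":0,"twist":0}]'
python3 - <<'E'
from h import *
b=env.capture("top"); a=cv2.imread("pics/top10.png"); d=cv2.absdiff(a,b).max(2)[195:230,198:240]; print(d.max(),d.mean(),(d>25).sum())
E
```

```text
time_s: 35.4
tcp_pos: [496.2, -20.4, 131.1]
tool_rot: [[0.021, 1.0, 0.001], [1.0, -0.021, -0.0], [-0.0, 0.001, -1.0]]
wrist_force: [-0.5, -0.4, -0.6]
width: 0.003
grasp_force: 0.0
21 2.2537414965986393 0
```

The view matches the one from before the push (mould seated and level, grid back up), so I hand in.

```bash
python3 -c "
from plant import env
print(env.job_done())"
```

```text
the job is handed in; nothing more can be done
None
```

The job is handed in: the mould sits mouth-down and released in the rinser's well, after being pushed down the full 8 mm and springing back; I was not shown the verdict.

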